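# Move the thread reels to the new rack in reverse order

## Task

Move the four reels of thread from the dark wooden rack to the blue-green rack in reverse order: the reel that stands nearest the robot in the old rack goes into the farthest pocket of the new one, the second nearest into the second farthest, and so on. Each reel must end standing upright on the floor of its own pocket, let go of.

Things in the scene. Friction and masses are not known exactly. Their poses are not given: they have to be found in the camera images.
- old_rack: old rack, dark wood, holds the reels at the start: fixed block 252 x 80 x 20 mm with a row of four round pockets, 46 wide, 10 deep (floor at z = 10), centred on its x axis at x = -84, -28, 28, 84; +x points away from the robot within 0.2 rad. Origin on the worktop under the row's middle; block spans y = -34 to 46. Left or right of the sink, the new rack opposite.
- new_rack: new rack, blue-green (teal) plastic, empty: fixed block 252 x 80 x 20 mm with a row of four round pockets, 46 wide, 10 deep (floor at z = 10), centred on its x axis at x = -84, -28, 28, 84; +x points away from the robot within 0.2 rad. Origin on the worktop under the row's middle; block spans y = -34 to 46. The tap over the sink, between the racks, is 245 high (x 0.48 to 0.72 m, y -0.13 to 0).
- reel_red: loose rigid reel of dark red thread with white ends, upright cylinder 31 mm wide, 43 high, about 30 g; origin at the centre of its underside, z along its axis. Starts in a pocket of the old rack with about 7 play all round, top at z = 53; its upper 33 stand clear of the rack, free to grip across the row.
- tag_red: flat dark red tag, 30 x 16 x 1.5 mm, fixed on top of the old rack, 35 to the +y side (rack frame) of the pocket where the red reel starts; it stays there and still shows that place. Origin at the centre of its underside.
- reel_blue: loose rigid reel of navy blue thread with white ends, upright cylinder 31 mm wide, 43 high, about 30 g; origin at the centre of its underside, z along its axis. Starts in a pocket of the old rack with about 7 play all round, top at z = 53; its upper 33 stand clear of the rack, free to grip across the row.
- tag_blue: flat navy blue tag, 30 x 16 x 1.5 mm, fixed on top of the old rack, 35 to the +y side (rack frame) of the pocket where the blue reel starts; it stays there and still shows that place. Origin at the centre of its underside.
- reel_white: loose rigid reel of white thread with white ends, upright cylinder 31 mm wide, 43 high, about 30 g; origin at the centre of its underside, z along its axis. Starts in a pocket of the old rack with about 7 play all round, top at z = 53; its upper 33 stand clear of the rack, free to grip across the row.
- tag_white: flat white tag, 30 x 16 x 1.5 mm, fixed on top of the old rack, 35 to the +y side (rack frame) of the pocket where the white reel starts; it stays there and still shows that place. Origin at the centre of its underside.
- reel_yellow: loose rigid reel of yellow thread with white ends, upright cylinder 31 mm wide, 43 high, about 30 g; origin at the centre of its underside, z along its axis. Starts in a pocket of the old rack with about 7 play all round, top at z = 53; its upper 33 stand clear of the rack, free to grip across the row.
- tag_yellow: flat yellow tag, 30 x 16 x 1.5 mm, fixed on top of the old rack, 35 to the +y side (rack frame) of the pocket where the yellow reel starts; it stays there and still shows that place. Origin at the centre of its underside.
Mind the look-alikes: they are no part of the job. Leave any purple look-alike of the reel_white alone. What is shaped like the reel_yellow but pink is not meant.

How it is judged:
At the end, for the whole second after the job is handed in: Each reel stands in the new rack's pocket that mirrors its old one (tags show the old places; rack x = -84, -28, 28, 84 mm goes to 84, 28, -28, -84): within 10 mm of its centre in x and y, underside on the floor within 3 mm, upright within 0.1 rad, slower than 0.02 m/s (((x of tag_red in the frame of old_rack between -0.096 and -0.072 m and x of reel_red in the frame of new_rack between 0.074 and 0.094 m) or (x of tag_red in the frame of old_rack between -0.04 and -0.016 m and x of reel_red in the frame of new_rack between 0.018 and 0.038 m) or (x of tag_red in the frame of old_rack between 0.016 and 0.04 m and x of reel_red in the frame of new_rack between -0.038 and -0.018 m) or (x of tag_red in the frame of old_rack between 0.072 and 0.096 m and x of reel_red in the frame of new_rack between -0.094 and -0.074 m)) and y of reel_red in the frame of new_rack between -0.01 and 0.01 m and z of reel_red in the frame of new_rack between 0.007 and 0.013 m and angle between each of reel_red, reel_blue, reel_white, reel_yellow's own z axis and vertical below 0.1 rad and linear speed of each of reel_red, reel_blue, reel_white, reel_yellow below 0.02 m/s and ((x of tag_blue in the frame of old_rack between -0.096 and -0.072 m and x of reel_blue in the frame of new_rack between 0.074 and 0.094 m) or (x of tag_blue in the frame of old_rack between -0.04 and -0.016 m and x of reel_blue in the frame of new_rack between 0.018 and 0.038 m) or (x of tag_blue in the frame of old_rack between 0.016 and 0.04 m and x of reel_blue in the frame of new_rack between -0.038 and -0.018 m) or (x of tag_blue in the frame of old_rack between 0.072 and 0.096 m and x of reel_blue in the frame of new_rack between -0.094 and -0.074 m)) and y of reel_blue in the frame of new_rack between -0.01 and 0.01 m and z of reel_blue in the frame of new_rack between 0.007 and 0.013 m and ((x of tag_white in the frame of old_rack between -0.096 and -0.072 m and x of reel_white in the frame of new_rack between 0.074 and 0.094 m) or (x of tag_white in the frame of old_rack between -0.04 and -0.016 m and x of reel_white in the frame of new_rack between 0.018 and 0.038 m) or (x of tag_white in the frame of old_rack between 0.016 and 0.04 m and x of reel_white in the frame of new_rack between -0.038 and -0.018 m) or (x of tag_white in the frame of old_rack between 0.072 and 0.096 m and x of reel_white in the frame of new_rack between -0.094 and -0.074 m)) and y of reel_white in the frame of new_rack between -0.01 and 0.01 m and z of reel_white in the frame of new_rack between 0.007 and 0.013 m and ((x of tag_yellow in the frame of old_rack between -0.096 and -0.072 m and x of reel_yellow in the frame of new_rack between 0.074 and 0.094 m) or (x of tag_yellow in the frame of old_rack between -0.04 and -0.016 m and x of reel_yellow in the frame of new_rack between 0.018 and 0.038 m) or (x of tag_yellow in the frame of old_rack between 0.016 and 0.04 m and x of reel_yellow in the frame of new_rack between -0.038 and -0.018 m) or (x of tag_yellow in the frame of old_rack between 0.072 and 0.096 m and x of reel_yellow in the frame of new_rack between -0.094 and -0.074 m)) and y of reel_yellow in the frame of new_rack between -0.01 and 0.01 m and z of reel_yellow in the frame of new_rack between 0.007 and 0.013 m); the robot touches nothing.
It also fails if it takes over 128 s, if anything falls off the work surface, if the arm or the gripper's body presses on something with over 40 N, if the wrist force passes 120 N, or if a joint passes its speed limit or range.

## Robot

A 7-joint arm with a two-finger parallel gripper is mounted at the origin on a cart in front of the work surface, level with it; the furniture and walls round the work are solid. World frame = base frame: x ahead of the robot, y to its left, z up, the work surface at z = 0. Lengths are in m, angles in rad, forces in N, time in s.
With the tool pointing down it reaches from about 0.425 to 0.875 m from the base axis. Payload 4.7 kg.
Tool frame: the origin (TCP) lies midway between the tips of the shut fingers; the grasp point (between the pads) lies 19 mm behind it; z points along the fingers, y is the line along which they close (so a half turn about z gives the same grasp; the last joint's range is limited). The gripper opens to 87 mm and grips with 3 to 60 N. Pads are 19 mm wide; open, the fingers measure 117 mm over their backs; the gripper's body (75 mm by 190 mm) begins 51 mm behind the grasp point.
Start: joints at [1.307, 0.321, -0.07, 1.45, 0.023, 1.371, -0.057], TCP at [0.178, -0.625, 0.223] pointing down, gripper open.
Joint ranges: [-2.86, 2.86], [-0.3, 2.09], [-1.38, 1.24], [0.06, 2.45], [-1.56, 4.7], [0.09, 2.05], [-2.69, 2.69]. Speed limits (rad/s): [2.57, 2.57, 3.14, 3.14, 3.14, 3.14, 3.14].

## Interface

Orientations are given as a rotation vector (axis times angle).
In Python, from cell import r gives the robot as it stands.
- The arm moves only by the shell command python3 -m crank 'ROWS'. ROWS is JSON, a list of rows, each an object of numbers: "x", "y", "z": the shift along the tool's x, y, z normalised to -1 to 1, where 1 is 100 mm; "turn": the turn about the tool's z normalised to -1 to 1, where 1 is 120 degrees; "hand": the closure, from 0 (fully open) to 1 (shut). A call has 1 to 20 rows; each row shifts and turns the commanded pose from where the row before left it, along the tool's axes as they then stand; what a row does not reach is not made up. A row lasts 1/12 s, in which the tool goes at most 41.7 mm and 7.16 degrees, less where a joint would pass 70% of its speed; a pose out of reach is approached as far as the arm can. A call with a number of a shift or a turn outside -1 to 1 is refused whole. A call with a gripper value outside its range is refused whole. The fingers move at their own pace and stop on an object; the grip force is fixed at half the most. Time passes only in rows, so rows that do not move let the fingers close. It gives the time, the measured TCP pose, the force, the opening and the grip force at its end, in the units of the state.
- r.read_state(): the state, without advancing time (a new reading comes with each control period).
- r.grab_frame(name): name is "scene" or "side" or "wrist"; returns (picture, depth): 384x512x3 uint8, blue, green, red; 384x512 float32, m along the optical axis (not along the pixel's ray), 0 where there is no reading.
- r.calibration(name): a dict with "mtx" (3x3 intrinsics, pixels), "D" ([k1, k2, p1, p2, k3] as OpenCV has them; the pictures are not rectified), "world_from_camera" (4x4, takes a point from camera to world coordinates). Camera axes: x right, y down, z forward; pixel columns grow to the right and rows downward; lengths in m; the calibration is good to about 2 mm. A picture is of the moment at which its call begins: read the wrist's pose just before it. calibration takes no time and is no camera call; for the wrist camera it gives the pose at the moment of the call.
- r.sign_off(): hands the job in; it is judged then, once.
The state is a dict: "time": time; "joint_positions": joint angles; "joint_velocities": joint speeds; "tau": joint torques, N m; "tcp_pos": TCP position; "ee_rot": TCP orientation; "force": force on the tool from outside, world axes, zero at the start; "moment": the same for the moment, N m; "finger_gap": finger opening in m; "gripper_force": force on a finger pad.
Only numpy, scipy, OpenCV 4.12 (cv2) and the standard library are available. Lean on these libraries where they do the work, as an engineer would, in place of code of your own. Each camera call takes 0.05 s, during which the arm holds its last target. There are 200 camera calls.

## Working session

There is one attempt and no reset: what is moved stays moved. The work goes in short steps, Python scripts to look and compute and a shell command to move; the robot and the scene stay as the last step left them, time stands still between calls to the robot, and variables do not carry over. Pictures are saved under pics/ and viewed, at most 14 in all, crops included, and the job is handed in when it is done.

```bash
mkdir -p pics; ls
cat > h.py <<'E'
import numpy as np, cv2
from cell import r
def world(name,px,depth,cal,z=None):
    K=np.array(cal["mtx"]);D=np.array(cal["D"]);T=np.array(cal["world_from_camera"])
    u=cv2.undistortPoints(np.array([[px]],float),K,D)[0,0]
    d=np.array([u[0],u[1],1.0])
    if z is None: p=d*depth; return T[:3,:3]@p+T[:3,3]
    w=T[:3,:3]@d; return T[:3,3]+w*(z-T[2,3])/w[2]
E
python3 - <<'E'
from h import *
for n in("scene","side"):
    im,d=r.grab_frame(n); cv2.imwrite(f"pics/{n}0.png",im); np.save(f"{n}0.npy",d)
    print(n,np.round(r.calibration(n)["world_from_camera"],3).tolist())
s=r.read_state();print(s)
E
```

```text
pics
scene [[-0.859, -0.233, 0.456, 0.007], [-0.512, 0.379, -0.771, 0.838], [0.007, -0.895, -0.445, 0.496], [0.0, 0.0, 0.0, 1.0]]
side [[0.991, -0.033, 0.132, 0.304], [-0.134, -0.403, 0.905, -1.159], [0.023, -0.915, -0.404, 0.6], [0.0, 0.0, 0.0, 1.0]]
{'time': 0.1, 'joint_positions': array([ 1.30711888,  0.32174177, -0.07010764,  1.45155123,  0.022601  ,
        1.37081929, -0.05687327]), 'joint_velocities': array([ 0.00199809, -0.00186805, -0.00095286, -0.0042249 , -0.00032798,
       -0.00028367,  0.0001463 ]), 'tau': array([-3.00657052e-05, -4.92572629e+01, -4.05692048e-01, -3.13398850e+01,
       -6.41933153e-02,  3.95214208e-02,  5.39760731e-05]), 'tcp_pos': array([ 0.1780708 , -0.62460984,  0.22157658]), 'ee_rot': array([-3.10963902e+00, -4.34813746e-01,  5.13169153e-04]), 'force': array([0.10731611, 0.56832181, 0.07475371]), 'moment': array([ 0.01120754, -0.02300969,  0.05189739]), 'gripper_force': 0.0, 'finger_gap': 0.08670515247486364}
```

View pics/scene0.png

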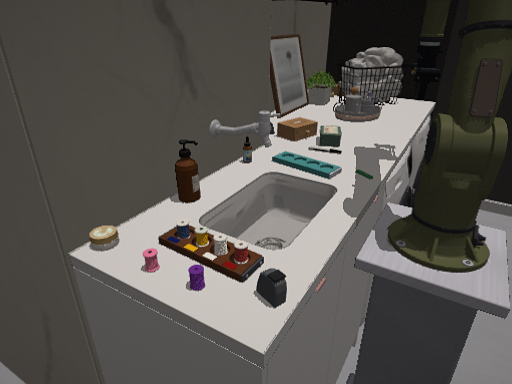

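View pics/side0.png

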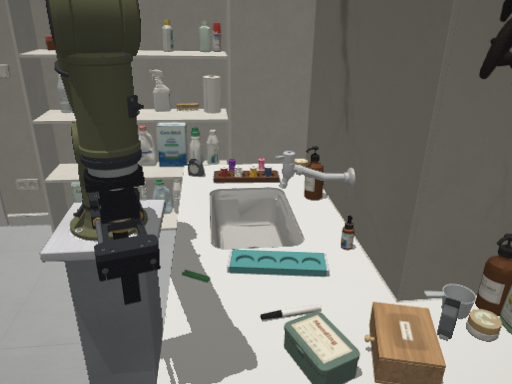

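Scene view: old rack is at +y. From near the robot (right) to far: red (241,252), white (221,244), yellow (202,237), blue (183,229). The look-alikes are pink (151,260) and purple (197,278), both outside the rack. The new rack is at about (306,163) in this view and (278,262) in the side view, beyond the sink at -y.

Run:
```python
from h import *
def pts(n):
    im=cv2.imread(f"pics/{n}0.png");d=np.load(f"{n}0.npy");c=r.calibration(n)
    v,u=np.mgrid[:384,:512]
    un=cv2.undistortPoints(np.stack([u,v],-1).reshape(-1,1,2).astype(float),np.array(c["mtx"]),np.array(c["D"])).reshape(384,512,2)
    P=np.concatenate([un*d[...,None],d[...,None]],-1);T=np.array(c["world_from_camera"])
    return im,cv2.cvtColor(im,cv2.COLOR_BGR2HSV),P@T[:3,:3].T+T[:3,3]
def rect(n,m,W):
    p=W[m][:,:2];R=cv2.minAreaRect((p*1000).astype(np.float32));print(n,m.sum(),R,"meanz",W[m][:,2].mean())
for n in("scene","side"):
    im,hsv,W=pts(n);H,S,V=[hsv[...,i].astype(int) for i in range(3)];z=W[...,2];x=W[...,0];y=W[...,1]
    m=(H>80)&(H<98)&(S>90)&(z>.014)&(z<.026)&(x>.35)&(x<.85)&(abs(y)<.6); m=cv2.morphologyEx(m.astype(np.uint8),cv2.MORPH_OPEN,np.ones((2,2)))>0
    rect(n+" teal",m,W)
    m=(V<110)&(z>.014)&(z<.026)&(x>.35)&(x<.85)&(y>.1)&(y<.6)
    rect(n+" dark",m,W)
    # reel tops
    m=(z>.048)&(z<.058)&(x>.35)&(x<.85)&(y>.1)&(y<.6)
    k,l,st,ce=cv2.connectedComponentsWithStats(m.astype(np.uint8))
    for i in range(1,k):
        if st[i,4]>8:print(n,"top",ce[i].round(),st[i,4],np.median(W[l==i],0).round(4),im[l==i].mean(0).round())
im=cv2.imread("pics/scene0.png");a=cv2.resize(im[215:295,130:280],None,fx=5,fy=5,interpolation=cv2.INTER_CUBIC)
cv2.imwrite("pics/c1.png",a)
```

```text
scene teal 438 ((208.70339965820312, 216.02102661132812), (218.39935302734375, 1289.141357421875), 27.6156005859375) meanz 0.018736414280030436
scene dark 1833 ((578.0069580078125, 367.58062744140625), (428.71484375, 428.0896911621094), 71.08586883544922) meanz 0.019340997358867316
scene top [100. 212.] 540 [0.7201 0.3956 0.0532] [66. 72. 75.]
scene top [188. 186.] 69 [0.6424 0.1575 0.0525] [35. 44. 57.]
scene top [182. 223.] 78 [0.5268 0.3144 0.0518] [165. 173. 180.]
scene top [201. 230.] 84 [0.4687 0.3147 0.0517] [154. 166. 167.]
scene top [220. 238.] 92 [0.4135 0.3173 0.0516] [169. 179. 186.]
scene top [240. 244.] 83 [0.3611 0.3158 0.0517] [168. 177. 186.]
side teal 1183 ((396.9351501464844, -702.9969482421875), (930.5325317382812, 236.0737762451172), 79.80231475830078) meanz 0.018347303718377263
side dark 366 ((537.2574462890625, 295.7946472167969), (390.3385925292969, 374.38067626953125), 89.75440979003906) meanz 0.018364989066017506
side top [268. 166.] 20 [0.5305 0.3074 0.0508] [196. 205. 208.]
side top [224. 167.] 19 [0.3625 0.3143 0.0506] [201. 211. 215.]
side top [238. 167.] 21 [0.4157 0.308  0.0508] [188. 198. 201.]
side top [253. 167.] 18 [0.4738 0.3061 0.0499] [185. 199. 198.]
side top [308. 185.] 20 [0.6415 0.1118 0.052 ] [114. 123. 126.]
side top [320. 185.] 19 [0.6795 0.1035 0.0521] [27. 40. 57.]
```

View pics/c1.png

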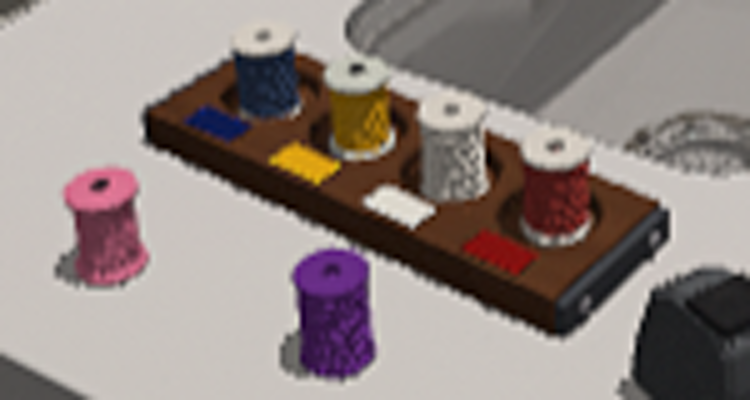

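The crop confirms the tag order, far to near: blue, yellow, white, red. So red goes to +84, white to +28, yellow to -28 and blue to -84. The pink and purple reels stand on the worktop outside the rack and stay untouched.

```bash
cat >> h.py <<'E'
from scipy.spatial.transform import Rotation as Ro
def cloud(n,im=None,d=None):
    c=r.calibration(n)
    if im is None: im,d=r.grab_frame(n)
    v,u=np.mgrid[:384,:512]
    un=cv2.undistortPoints(np.stack([u,v],-1).reshape(-1,1,2).astype(float),np.array(c["mtx"]),np.array(c["D"])).reshape(384,512,2)
    P=np.concatenate([un*d[...,None],d[...,None]],-1);T=np.array(c["world_from_camera"])
    return im,cv2.cvtColor(im,cv2.COLOR_BGR2HSV).astype(int),P@T[:3,:3].T+T[:3,3]
def go(t,yaw=None):
    s=r.read_state();R=Ro.from_rotvec(s["ee_rot"]).as_matrix()
    y=np.arctan2(R[1,0],R[0,0]); print("tcp",s["tcp_pos"].round(4),"yaw",round(y,4),"tilt",R[2,2].round(4),"t",s["time"])
    print(" units",((np.array(t)-s["tcp_pos"])@R/0.1).round(3), "turn",None if yaw is None else round(np.degrees(y-yaw)/120,4))
E
python3 - <<'E'
from h import *
for n in("scene","side"):
    im,h,W=cloud(n,cv2.imread(f"pics/{n}0.png"),np.load(f"{n}0.npy"));z=W[...,2]
    m=(h[...,0]>78)&(h[...,0]<100)&(h[...,1]>80)&(z>.012)&(z<.03)
    k,l,st,ce=cv2.connectedComponentsWithStats(m.astype(np.uint8));i=1+st[1:,4].argmax()
    p=W[l==i];print(n,ce[i],st[i,4],cv2.minAreaRect((p[:,:2]*1000).astype(np.float32)),p[:,2].mean())
    for nm,px in (dict(purple=(197,270),pink=(151,256),clock=(270,275),dropper=(248,150),soap=(187,180)) if n=="scene" else dict(dropper=(348,235),tap=(290,158),knife=(300,312),tin=(320,340),box=(400,315),soap=(313,180))).items():print(nm,W[px[1],px[0]].round(3))
go([.43,-.3,.3],0)
E
```

```text
scene [305.59251969 162.69291339] 508 ((471.28497314453125, -278.1567077636719), (86.9068603515625, 238.82176208496094), 80.3501968383789) 0.017161151887106565
purple [0.393 0.421 0.042]
pink [0.506 0.434 0.04 ]
clock [0.25  0.383 0.064]
dropper [ 0.664 -0.196  0.051]
soap [0.641 0.162 0.076]
side [277.43849057 260.46264151] 1325 ((470.0133361816406, -282.0498962402344), (85.29475402832031, 238.62216186523438), 80.35565185546875) 0.017257229778576008
dropper [ 0.67  -0.23   0.049]
tap [ 0.529 -0.093  0.224]
knife [ 0.488 -0.472  0.008]
tin [ 0.494 -0.603  0.053]
box [ 0.665 -0.563  0.06 ]
soap [0.655 0.106 0.072]
tcp [ 0.1781 -0.6246  0.2216] yaw 0.2779 tilt -1.0 t 0.1
 units [ 3.313 -2.432 -0.78 ] turn 0.1327
```

```bash
python3 -m crank '[{"turn":0.053,"z":-0.2},{"turn":0.053,"z":-0.2},{"turn":0.053,"z":-0.2},{"turn":0.054,"z":-0.2},{},{}]'
python3 - <<'E'
from h import *
go([.43,-.29,.32],-.168)
E
```

```text
tcp [ 0.1781 -0.6246  0.2216] yaw 0.2779 tilt -1.0 t 0.1
 units [ 3.34  -2.528 -0.98 ] turn 0.2129schema error: expected keys x, y, z, turn, hand
```

```bash
python3 -m crank '[{"x":0,"y":0,"z":-0.2,"turn":0.053,"hand":0},{"x":0,"y":0,"z":-0.2,"turn":0.053,"hand":0},{"x":0,"y":0,"z":-0.2,"turn":0.053,"hand":0},{"x":0,"y":0,"z":-0.2,"turn":0.054,"hand":0},{"x":0,"y":0,"z":0,"turn":0,"hand":0},{"x":0,"y":0,"z":0,"turn":0,"hand":0}]'
python3 - <<'E'
from h import *
go([.43,-.29,.32],-.168)
E
```

```text
time: 0.6
tcp_pos: [0.1785, -0.6255, 0.3033]
ee_rot: [3.129, -0.261, 0.001]
force: [-0.2, -0.1, -0.9]
finger_gap: 0.0872
gripper_force: 0.0
tcp [ 0.1785 -0.6255  0.3033] yaw -0.1666 tilt -1.0 t 0.6
 units [ 1.924 -3.725 -0.172] turn 0.0007
```

```bash
python3 -m crank '[{"x":0.16,"y":-0.31,"z":0,"turn":0,"hand":0},{"x":0.16,"y":-0.31,"z":0,"turn":0,"hand":0},{"x":0.16,"y":-0.31,"z":0,"turn":0,"hand":0},{"x":0.16,"y":-0.31,"z":0,"turn":0,"hand":0},{"x":0.16,"y":-0.31,"z":0,"turn":0,"hand":0},{"x":0.16,"y":-0.31,"z":0,"turn":0,"hand":0},{"x":0.16,"y":-0.31,"z":0,"turn":0,"hand":0},{"x":0.16,"y":-0.31,"z":0,"turn":0,"hand":0},{"x":0.16,"y":-0.31,"z":0,"turn":0,"hand":0},{"x":0.16,"y":-0.31,"z":0,"turn":0,"hand":0},{"x":0.16,"y":-0.31,"z":0,"turn":0,"hand":0},{"x":0.16,"y":-0.31,"z":0,"turn":0,"hand":0},{"x":0,"y":0,"z":0,"turn":0,"hand":0},{"x":0,"y":0,"z":0,"turn":0,"hand":0}]'
python3 - <<'E'
from h import *
im,h,W=cloud("wrist");cv2.imwrite("pics/w1.png",im)
np.save("w1.npy",W)
z=W[...,2]
m=(h[...,0]>78)&(h[...,0]<100)&(h[...,1]>80)&(z>.015)&(z<.026)
k,l,st,ce=cv2.connectedComponentsWithStats(m.astype(np.uint8));i=1+st[1:,4].argmax()
p=W[l==i];print(st[i],cv2.minAreaRect((p[:,:2]*1000).astype(np.float32)),p[:,2].mean())
# pocket floors
m=((z>.004)&(z<.0145)&(h[...,0]>75)&(h[...,0]<105)&(h[...,1]>60)).astype(np.uint8);m=cv2.morphologyEx(m,cv2.MORPH_OPEN,np.ones((5,5)))
k,l,st,ce=cv2.connectedComponentsWithStats(m)
for j in range(1,k):
    if st[j,4]>100:
        print(ce[j].round(),st[j,4],W[l==j].mean(0).round(4),"rect",cv2.minEnclosingCircle((W[l==j][:,:2]*1000).astype(np.float32)))
go([.361,.316,.32],0)
E
```

```text
time: 1.77
tcp_pos: [0.4306, -0.2878, 0.301]
ee_rot: [-3.13, 0.253, 0.003]
force: [-0.5, -0.3, -1.5]
finger_gap: 0.0869
gripper_force: 0.0
[ 222   75   49  133 3213] ((455.7630920410156, -276.7357482910156), (75.32860565185547, 205.7935028076172), 80.52400207519531) 0.020218578091971782
[250.  79.] 775 [ 0.5516 -0.2989  0.0104] rect ((551.1770629882812, -298.8593444824219), 23.04814910888672)
[250. 117.] 666 [ 0.4963 -0.2894  0.0102] rect ((496.64385986328125, -289.5482177734375), 22.840076446533203)
[250. 153.] 617 [ 0.4406 -0.2798  0.0104] rect ((441.1271667480469, -280.2005310058594), 22.874950408935547)
[250. 187.] 546 [ 0.3853 -0.2706  0.0104] rect ((385.0519714355469, -270.37530517578125), 22.660627365112305)
tcp [ 0.4294 -0.2899  0.3011] yaw -0.1653 tilt -1.0 t 1.8167
 units [-1.672 -5.864 -0.183] turn -0.0789
```

View pics/w1.png

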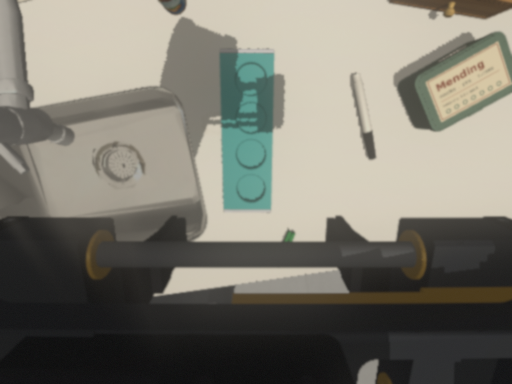

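The wrist view shows the teal rack at columns 222-271, with pockets at rows 79, 117, 153 and 187. All four have radius 23 mm, floor z 0.010 and spacing 56 mm, as specified. Next I'll go over the tap to the old rack.

```bash
python3 -m crank '[{"x":0.1,"y":0,"z":-0.1,"turn":-0.04,"hand":0},{"x":0.1,"y":0,"z":-0.1,"turn":-0.039,"hand":0},{"x":0,"y":-0.39,"z":0,"turn":0,"hand":0},{"x":0,"y":-0.39,"z":0,"turn":0,"hand":0},{"x":0,"y":-0.39,"z":0,"turn":0,"hand":0},{"x":0,"y":-0.39,"z":0,"turn":0,"hand":0},{"x":0,"y":-0.39,"z":0,"turn":0,"hand":0},{"x":0,"y":-0.39,"z":0,"turn":0,"hand":0},{"x":0,"y":-0.39,"z":0,"turn":0,"hand":0},{"x":0,"y":-0.39,"z":0,"turn":0,"hand":0},{"x":0,"y":-0.39,"z":0,"turn":0,"hand":0},{"x":0,"y":-0.39,"z":0,"turn":0,"hand":0},{"x":0,"y":-0.39,"z":0,"turn":0,"hand":0},{"x":0,"y":-0.39,"z":0,"turn":0,"hand":0},{"x":0,"y":-0.39,"z":0,"turn":0,"hand":0},{"x":0,"y":-0.39,"z":0,"turn":0,"hand":0},{"x":0,"y":-0.39,"z":0,"turn":0,"hand":0},{"x":0,"y":0,"z":0,"turn":0,"hand":0},{"x":0,"y":0,"z":0,"turn":0,"hand":0}]'
python3 - <<'E'
from h import *
im,h,W=cloud("wrist");cv2.imwrite("pics/w2.png",im)
z=W[...,2]
def rep(n,m,a=60):
    m=cv2.morphologyEx(m.astype(np.uint8),cv2.MORPH_OPEN,np.ones((3,3)))
    k,l,st,ce=cv2.connectedComponentsWithStats(m)
    for j in range(1,k):
        if st[j,4]>a: print(n,ce[j].round(),st[j,4],W[l==j].mean(0).round(4),cv2.minEnclosingCircle((W[l==j][:,:2]*1000).astype(np.float32)),im[l==j].mean(0).round())
rep("top",(z>.046)&(z<.058)&(W[...,0]>.3)&(W[...,1]>.25)&(W[...,0]<.6))
m=(z>.016)&(z<.025)&(W[...,0]>.3)&(W[...,1]>.2)&(W[...,1]<.42)
p=W[m];print(cv2.minAreaRect((p[:,:2]*1000).astype(np.float32)))
go([.361,.316,.32],0)
E
```

```text
time: 3.4
tcp_pos: [0.4509, 0.2927, 0.3211]
ee_rot: [-3.141, -0.002, 0.005]
force: [1.6, -1.3, -0.6]
finger_gap: 0.0873
gripper_force: 0.0
top [243. 110.] 320 [0.5271 0.3124 0.0531] ((527.3692016601562, 312.8538818359375), 14.99044132232666) [114. 127. 134.]
top [243. 148.] 318 [0.4712 0.3121 0.0529] ((470.988037109375, 312.1258850097656), 15.447482109069824) [177. 199. 203.]
top [241. 184.] 280 [0.4145 0.3163 0.0531] ((414.5212097167969, 316.16864013671875), 15.133878707885742) [195. 214. 215.]
top [242. 216.] 263 [0.3601 0.3153 0.0532] ((359.3593444824219, 314.9516296386719), 15.460586547851562) [187. 206. 210.]
((500.50738525390625, 346.76409912109375), (145.10545349121094, 365.00848388671875), 89.82337188720703)
tcp [0.4518 0.2907 0.3213] yaw -0.0028 tilt -1.0 t 3.45
 units [-0.908 -0.251  0.015] turn -0.0013
```

View pics/w2.png

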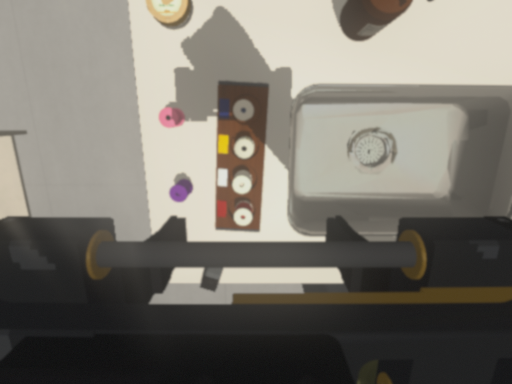

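The view shows blue (243,110), yellow (243,148), white (241,184) and red (242,216), with each tag beside its reel. All tops are at z 0.053 and 15 mm radius, as they should be. Red first.

```bash
python3 -m crank '[{"x":-0.154,"y":-0.041,"z":0.33,"turn":0,"hand":0.35},{"x":-0.154,"y":-0.041,"z":0.33,"turn":0,"hand":0.35},{"x":-0.154,"y":-0.041,"z":0.33,"turn":0,"hand":0.35},{"x":-0.154,"y":-0.041,"z":0.33,"turn":0,"hand":0.35},{"x":-0.154,"y":-0.041,"z":0.33,"turn":0,"hand":0.35},{"x":-0.154,"y":-0.041,"z":0.33,"turn":0,"hand":0.35},{"x":0,"y":0,"z":0,"turn":0,"hand":0.35},{"x":0,"y":0,"z":0,"turn":0,"hand":0.35},{"x":0,"y":0,"z":0,"turn":0,"hand":0.35}]'
python3 - <<'E'
from h import *
go([.3597,.3152,.028],0)
E
```

```text
time: 4.2
tcp_pos: [0.3617, 0.3158, 0.1261]
ee_rot: [-3.141, 0.01, -0.004]
force: [-0.2, -0.1, 0.8]
finger_gap: 0.0568
gripper_force: 0.0
tcp [0.3617 0.3158 0.1261] yaw -0.0061 tilt -1.0 t 4.2
 units [-0.023  0.007  0.981] turn -0.0029
```

```bash
python3 -m crank '[{"x":-0.02,"y":0,"z":0.25,"turn":0,"hand":0.35},{"x":0,"y":0,"z":0.25,"turn":0,"hand":0.35},{"x":0,"y":0,"z":0.25,"turn":0,"hand":0.35},{"x":0,"y":0,"z":0.23,"turn":0,"hand":0.35},{"x":0,"y":0,"z":0,"turn":0,"hand":0.35},{"x":0,"y":0,"z":0,"turn":0,"hand":0.35},{"x":0,"y":0,"z":0,"turn":0,"hand":1},{"x":0,"y":0,"z":0,"turn":0,"hand":1},{"x":0,"y":0,"z":0,"turn":0,"hand":1},{"x":0,"y":0,"z":0,"turn":0,"hand":1},{"x":0,"y":0,"z":0,"turn":0,"hand":1},{"x":0,"y":0,"z":0,"turn":0,"hand":1}]'
python3 - <<'E'
from h import *
go([.3597,.3152,.328],0)
E
```

```text
time: 5.2
tcp_pos: [0.3576, 0.3169, 0.0272]
ee_rot: [3.141, -0.005, 0.002]
force: [1.3, -1.4, 4.1]
finger_gap: 0.0298
gripper_force: 30.0
tcp [0.3576 0.3169 0.0272] yaw -0.003 tilt -1.0 t 5.2
 units [ 0.025  0.017 -3.008] turn -0.0014
```

```bash
python3 -m crank '[{"x":0,"y":0,"z":-0.2,"turn":0,"hand":1},{"x":0,"y":0,"z":-0.35,"turn":0,"hand":1},{"x":0,"y":0,"z":-0.35,"turn":0,"hand":1},{"x":0,"y":0,"z":-0.35,"turn":0,"hand":1},{"x":0,"y":0,"z":-0.35,"turn":0,"hand":1},{"x":0,"y":0,"z":-0.35,"turn":0,"hand":1},{"x":0,"y":0,"z":-0.35,"turn":0,"hand":1},{"x":0,"y":0,"z":-0.35,"turn":0,"hand":1},{"x":0,"y":0,"z":-0.35,"turn":0,"hand":1},{"x":0,"y":0,"z":0,"turn":0,"hand":1}]'
python3 - <<'E'
from h import *
go([.5513,-.2988,.33],0)
E
```

```text
time: 6.03
tcp_pos: [0.3591, 0.3191, 0.3328]
ee_rot: [-3.137, 0.004, -0.015]
force: [0.1, 0.3, -0.7]
finger_gap: 0.03
gripper_force: 30.0
tcp [0.3591 0.3191 0.3328] yaw -0.0026 tilt -0.9999 t 6.0333
 units [1.938 6.174 0.02 ] turn -0.0012
```

```bash
python3 -m crank '[{"x":0.2,"y":0.2,"z":0,"turn":0,"hand":1},{"x":0.2,"y":0.3,"z":0,"turn":0,"hand":1},{"x":0.1,"y":0.34,"z":0,"turn":0,"hand":1},{"x":0.1,"y":0.34,"z":0,"turn":0,"hand":1},{"x":0.1,"y":0.34,"z":0,"turn":0,"hand":1},{"x":0.1,"y":0.34,"z":0,"turn":0,"hand":1},{"x":0.1,"y":0.34,"z":0,"turn":0,"hand":1},{"x":0.1,"y":0.34,"z":0,"turn":0,"hand":1},{"x":0.1,"y":0.34,"z":0,"turn":0,"hand":1},{"x":0.1,"y":0.34,"z":0,"turn":0,"hand":1},{"x":0.1,"y":0.34,"z":0,"turn":0,"hand":1},{"x":0.1,"y":0.34,"z":0,"turn":0,"hand":1},{"x":0.1,"y":0.34,"z":0,"turn":0,"hand":1},{"x":0.1,"y":0.34,"z":0,"turn":0,"hand":1},{"x":0.1,"y":0.34,"z":0,"turn":0,"hand":1},{"x":0.1,"y":0.34,"z":0,"turn":0,"hand":1},{"x":0.1,"y":0.34,"z":0,"turn":0,"hand":1},{"x":0.04,"y":0.34,"z":0,"turn":0,"hand":1},{"x":0,"y":0.23,"z":0,"turn":0,"hand":1},{"x":0,"y":0,"z":0,"turn":0,"hand":1}]'
python3 - <<'E'
from h import *
go([.5513,-.2988,.10],0)
E
```

```text
time: 7.7
tcp_pos: [0.5472, -0.3079, 0.324]
ee_rot: [3.14, -0.018, -0.005]
force: [-0.1, -1.3, -1.1]
finger_gap: 0.0299
gripper_force: 30.0
tcp [ 0.5472 -0.3079  0.324 ] yaw -0.0116 tilt -1.0 t 7.7
 units [ 0.047 -0.095  2.24 ] turn -0.0055
```

```bash
python3 -m crank '[{"x":0.04,"y":-0.09,"z":0.24,"turn":0,"hand":1},{"x":0,"y":0,"z":0.4,"turn":0,"hand":1},{"x":0,"y":0,"z":0.4,"turn":0,"hand":1},{"x":0,"y":0,"z":0.4,"turn":0,"hand":1},{"x":0,"y":0,"z":0.4,"turn":0,"hand":1},{"x":0,"y":0,"z":0.4,"turn":0,"hand":1},{"x":0,"y":0,"z":0.2,"turn":0,"hand":1},{"x":0,"y":0,"z":0,"turn":0,"hand":1},{"x":0,"y":0,"z":0,"turn":0,"hand":1},{"x":0,"y":0,"z":0,"turn":0,"hand":1}]'
python3 - <<'E'
from h import *
go([.5513,-.2988,.029],0)
E
```

```text
time: 8.53
tcp_pos: [0.5547, -0.2918, 0.0844]
ee_rot: [3.14, -0.004, 0.004]
force: [0.0, 0.5, 1.0]
finger_gap: 0.0299
gripper_force: 30.0
tcp [ 0.5547 -0.2918  0.0844] yaw -0.0024 tilt -1.0 t 8.5333
 units [-0.035  0.069  0.554] turn -0.0011
```

```bash
python3 -m crank '[{"x":-0.035,"y":0.069,"z":0.2,"turn":0,"hand":1},{"x":0,"y":0,"z":0,"turn":0,"hand":1},{"x":0,"y":0,"z":0,"turn":0,"hand":1},{"x":0,"y":0,"z":0,"turn":0,"hand":1},{"x":0,"y":0,"z":0,"turn":0,"hand":1},{"x":0,"y":0,"z":0,"turn":0,"hand":1}]'
python3 - <<'E'
from h import *
go([.5513,-.2988,.029],0)
E
```

```text
time: 9.03
tcp_pos: [0.5507, -0.2986, 0.0639]
ee_rot: [3.141, -0.004, 0.003]
force: [-0.5, 0.2, 0.2]
finger_gap: 0.0299
gripper_force: 30.0
tcp [ 0.5507 -0.2986  0.0639] yaw -0.0025 tilt -1.0 t 9.0333
 units [0.006 0.002 0.349] turn -0.0012
```

```bash
python3 -m crank '[{"x":0,"y":0,"z":0.12,"turn":0,"hand":1},{"x":0,"y":0,"z":0.12,"turn":0,"hand":1},{"x":0,"y":0,"z":0.11,"turn":0,"hand":1},{"x":0,"y":0,"z":0,"turn":0,"hand":1},{"x":0,"y":0,"z":0,"turn":0,"hand":1},{"x":0,"y":0,"z":0,"turn":0,"hand":1}]'
python3 - <<'E'
from h import *
go([.5513,-.2988,.028],0)
E
```

```text
time: 9.53
tcp_pos: [0.5491, -0.2982, 0.0262]
ee_rot: [-3.141, 0.004, 0.003]
force: [-0.3, 0.0, -1.2]
finger_gap: 0.03
gripper_force: 30.0
tcp [ 0.5491 -0.2982  0.0262] yaw -0.0028 tilt -1.0 t 9.5333
 units [ 0.022  0.006 -0.018] turn -0.0013
```

```bash
python3 -m crank '[{"x":0,"y":0,"z":0,"turn":0,"hand":0.35},{"x":0,"y":0,"z":0,"turn":0,"hand":0.35},{"x":0,"y":0,"z":0,"turn":0,"hand":0.35},{"x":0,"y":0,"z":0,"turn":0,"hand":0.35},{"x":0,"y":0,"z":-0.2,"turn":0,"hand":0.35},{"x":0,"y":0,"z":-0.4,"turn":0,"hand":0.35},{"x":0,"y":0,"z":-0.4,"turn":0,"hand":0.35},{"x":0,"y":0,"z":-0.4,"turn":0,"hand":0.35},{"x":0,"y":0,"z":-0.4,"turn":0,"hand":0.35},{"x":0,"y":0,"z":-0.4,"turn":0,"hand":0.35},{"x":0,"y":0,"z":-0.4,"turn":0,"hand":0.35},{"x":0,"y":0,"z":-0.4,"turn":0,"hand":0.35}]'
cat >> h.py <<'E'
def tops(name="side",ya=-.4,yb=-.2):
    im,h,W=cloud(name);z=W[...,2]
    m=((z>.046)&(z<.058)&(W[...,0]>.3)&(W[...,0]<.6)&(W[...,1]>ya)&(W[...,1]<yb)).astype(np.uint8)
    k,l,st,ce=cv2.connectedComponentsWithStats(m)
    for j in range(1,k):
        if st[j,4]>30: print("top",ce[j].round(),st[j,4],W[l==j].mean(0).round(4),cv2.minEnclosingCircle((W[l==j][:,:2]*1000).astype(np.float32)))
    return im
E
python3 - <<'E'
from h import *
cv2.imwrite("pics/s2.png",tops()); cv2.imwrite("pics/w3.png",tops("wrist"))
go([.4145,.3163,.33],0)
E
```

```text
time: 10.53
tcp_pos: [0.5494, -0.2984, 0.33]
ee_rot: [3.141, -0.004, 0.001]
force: [0.8, 0.1, 0.2]
finger_gap: 0.0568
gripper_force: 0.0
top [311. 251.] 75 [ 0.5516 -0.3021  0.0507] ((552.150390625, -300.01153564453125), 16.37297248840332)
top [253. 163.] 272 [ 0.5508 -0.2976  0.0531] ((550.7276000976562, -297.4809875488281), 15.183466911315918)
tcp [ 0.5526 -0.2994  0.3363] yaw -0.0028 tilt -0.9999 t 10.6333
 units [-1.399e+00 -6.153e+00  4.000e-03] turn -0.0014
```

Red stands at (0.551,-0.298) with its top at 0.053, so it is placed. White next.

```bash
python3 -m crank '[{"x":-0.082,"y":-0.2,"z":0,"turn":0,"hand":0.35},{"x":-0.082,"y":-0.36,"z":0,"turn":0,"hand":0.35},{"x":-0.082,"y":-0.36,"z":0,"turn":0,"hand":0.35},{"x":-0.082,"y":-0.36,"z":0,"turn":0,"hand":0.35},{"x":-0.082,"y":-0.36,"z":0,"turn":0,"hand":0.35},{"x":-0.082,"y":-0.36,"z":0,"turn":0,"hand":0.35},{"x":-0.082,"y":-0.36,"z":0,"turn":0,"hand":0.35},{"x":-0.082,"y":-0.36,"z":0,"turn":0,"hand":0.35},{"x":-0.082,"y":-0.36,"z":0,"turn":0,"hand":0.35},{"x":-0.082,"y":-0.36,"z":0,"turn":0,"hand":0.35},{"x":-0.082,"y":-0.36,"z":0,"turn":0,"hand":0.35},{"x":-0.082,"y":-0.36,"z":0,"turn":0,"hand":0.35},{"x":-0.082,"y":-0.36,"z":0,"turn":0,"hand":0.35},{"x":-0.082,"y":-0.36,"z":0,"turn":0,"hand":0.35},{"x":-0.082,"y":-0.36,"z":0,"turn":0,"hand":0.35},{"x":-0.082,"y":-0.36,"z":0,"turn":0,"hand":0.35},{"x":-0.082,"y":-0.36,"z":0,"turn":0,"hand":0.35},{"x":0,"y":-0.19,"z":0,"turn":0,"hand":0.35}]'; python3 -m crank '[{"x":0,"y":0,"z":0.3,"turn":0,"hand":0.35},{"x":0,"y":0,"z":0.35,"turn":0,"hand":0.35},{"x":0,"y":0,"z":0.35,"turn":0,"hand":0.35},{"x":0,"y":0,"z":0.35,"turn":0,"hand":0.35},{"x":0,"y":0,"z":0.35,"turn":0,"hand":0.35},{"x":0,"y":0,"z":0.3,"turn":0,"hand":0.35},{"x":0,"y":0,"z":0,"turn":0,"hand":0.35},{"x":0,"y":0,"z":0,"turn":0,"hand":0.35},{"x":0,"y":0,"z":0,"turn":0,"hand":0.35},{"x":0,"y":0,"z":0,"turn":0,"hand":0.35},{"x":0,"y":0,"z":0,"turn":0,"hand":0.35}]'
python3 - <<'E'
from h import *
tops("scene",.2,.36)
go([.4145,.3163,.028],0)
E
```

```text
time: 12.13
tcp_pos: [0.4088, 0.3217, 0.3279]
ee_rot: [-3.14, -0.005, -0.001]
force: [0.1, -0.3, 0.5]
finger_gap: 0.0563
gripper_force: 0.0
time: 13.05
tcp_pos: [0.4133, 0.3177, 0.1296]
ee_rot: [-3.14, 0.005, -0.005]
force: [0.2, 0.3, 0.5]
finger_gap: 0.0568
gripper_force: 0.0
top [182. 223.] 83 [0.5264 0.3138 0.0513] ((526.3099975585938, 312.0286560058594), 16.724445343017578)
top [201. 230.] 83 [0.469  0.3141 0.0514] ((470.29351806640625, 312.5945739746094), 15.276562690734863)
top [220. 238.] 98 [0.413  0.3179 0.0513] ((413.93756103515625, 316.2149658203125), 15.927031517028809)
tcp [0.4132 0.3175 0.1293] yaw -0.0031 tilt -1.0 t 13.1
 units [0.01  0.013 1.013] turn -0.0015
```

```bash
python3 -m crank '[{"x":0.01,"y":0.01,"z":0.25,"turn":0,"hand":0.35},{"x":0,"y":0,"z":0.25,"turn":0,"hand":0.35},{"x":0,"y":0,"z":0.25,"turn":0,"hand":0.35},{"x":0,"y":0,"z":0.25,"turn":0,"hand":0.35},{"x":0,"y":0,"z":0,"turn":0,"hand":0.35},{"x":0,"y":0,"z":0,"turn":0,"hand":0.35},{"x":0,"y":0,"z":0,"turn":0,"hand":1},{"x":0,"y":0,"z":0,"turn":0,"hand":1},{"x":0,"y":0,"z":0,"turn":0,"hand":1},{"x":0,"y":0,"z":0,"turn":0,"hand":1},{"x":0,"y":0,"z":0,"turn":0,"hand":1},{"x":0,"y":0,"z":0,"turn":0,"hand":1}]'; python3 -m crank '[{"x":0,"y":0,"z":-0.2,"turn":0,"hand":1},{"x":0,"y":0,"z":-0.35,"turn":0,"hand":1},{"x":0,"y":0,"z":-0.35,"turn":0,"hand":1},{"x":0,"y":0,"z":-0.35,"turn":0,"hand":1},{"x":0,"y":0,"z":-0.35,"turn":0,"hand":1},{"x":0,"y":0,"z":-0.35,"turn":0,"hand":1},{"x":0,"y":0,"z":-0.35,"turn":0,"hand":1},{"x":0,"y":0,"z":-0.35,"turn":0,"hand":1},{"x":0,"y":0,"z":-0.35,"turn":0,"hand":1},{"x":0,"y":0,"z":0,"turn":0,"hand":1}]'
python3 - <<'E'
from h import *
go([.4966,-.2895,.33],0)
E
```

```text
time: 14.1
tcp_pos: [0.4136, 0.3159, 0.0283]
ee_rot: [-3.141, 0.005, -0.002]
force: [0.1, -1.3, 4.3]
finger_gap: 0.03
gripper_force: 30.0
time: 14.93
tcp_pos: [0.4151, 0.3181, 0.3342]
ee_rot: [-3.137, 0.004, -0.015]
force: [0.5, 0.0, -0.6]
finger_gap: 0.0298
gripper_force: 30.0
tcp [0.4151 0.3181 0.3342] yaw -0.0028 tilt -0.9999 t 14.9333
 units [0.832 6.074 0.02 ] turn -0.0013
```

```bash
python3 -m crank '[{"x":0.049,"y":0.2,"z":0,"turn":0,"hand":1},{"x":0.049,"y":0.36,"z":0,"turn":0,"hand":1},{"x":0.049,"y":0.36,"z":0,"turn":0,"hand":1},{"x":0.049,"y":0.36,"z":0,"turn":0,"hand":1},{"x":0.049,"y":0.36,"z":0,"turn":0,"hand":1},{"x":0.049,"y":0.36,"z":0,"turn":0,"hand":1},{"x":0.049,"y":0.36,"z":0,"turn":0,"hand":1},{"x":0.049,"y":0.36,"z":0,"turn":0,"hand":1},{"x":0.049,"y":0.36,"z":0,"turn":0,"hand":1},{"x":0.049,"y":0.36,"z":0,"turn":0,"hand":1},{"x":0.049,"y":0.36,"z":0,"turn":0,"hand":1},{"x":0.049,"y":0.36,"z":0,"turn":0,"hand":1},{"x":0.049,"y":0.36,"z":0,"turn":0,"hand":1},{"x":0.049,"y":0.36,"z":0,"turn":0,"hand":1},{"x":0.049,"y":0.36,"z":0,"turn":0,"hand":1},{"x":0.049,"y":0.36,"z":0,"turn":0,"hand":1},{"x":0.049,"y":0.36,"z":0,"turn":0,"hand":1},{"x":0,"y":0.11,"z":0,"turn":0,"hand":1},{"x":0,"y":0,"z":0,"turn":0,"hand":1}]'; python3 -m crank '[{"x":0,"y":0,"z":0.2,"turn":0,"hand":1},{"x":0,"y":0,"z":0.4,"turn":0,"hand":1},{"x":0,"y":0,"z":0.4,"turn":0,"hand":1},{"x":0,"y":0,"z":0.4,"turn":0,"hand":1},{"x":0,"y":0,"z":0.4,"turn":0,"hand":1},{"x":0,"y":0,"z":0.4,"turn":0,"hand":1},{"x":0,"y":0,"z":0.2,"turn":0,"hand":1},{"x":0,"y":0,"z":0,"turn":0,"hand":1},{"x":0,"y":0,"z":0,"turn":0,"hand":1},{"x":0,"y":0,"z":0,"turn":0,"hand":1},{"x":0,"y":0,"z":0,"turn":0,"hand":1},{"x":0,"y":0,"z":0,"turn":0,"hand":1}]'
python3 - <<'E'
from h import *
go([.4966,-.2895,.028],0)
E
```

```text
time: 16.52
tcp_pos: [0.4933, -0.2958, 0.3259]
ee_rot: [-3.141, 0.015, 0.003]
force: [0.2, 0.0, -0.4]
finger_gap: 0.0299
gripper_force: 30.0
time: 17.52
tcp_pos: [0.4962, -0.292, 0.09]
ee_rot: [3.139, -0.004, 0.005]
force: [-0.0, 0.5, -0.1]
finger_gap: 0.0293
gripper_force: 30.0
tcp [ 0.4962 -0.292   0.09  ] yaw -0.0026 tilt -1.0 t 17.5167
 units [ 0.002 -0.027  0.62 ] turn -0.0012
```

```bash
python3 -m crank '[{"x":0,"y":-0.025,"z":0.12,"turn":0,"hand":1},{"x":0,"y":0,"z":0.12,"turn":0,"hand":1},{"x":0,"y":0,"z":0.12,"turn":0,"hand":1},{"x":0,"y":0,"z":0.12,"turn":0,"hand":1},{"x":0,"y":0,"z":0.12,"turn":0,"hand":1},{"x":0,"y":0,"z":0,"turn":0,"hand":1},{"x":0,"y":0,"z":0,"turn":0,"hand":1},{"x":0,"y":0,"z":0,"turn":0,"hand":1},{"x":0,"y":0,"z":0,"turn":0,"hand":1}]'; python3 -m crank '[{"x":0,"y":0,"z":0,"turn":0,"hand":0.35},{"x":0,"y":0,"z":0,"turn":0,"hand":0.35},{"x":0,"y":0,"z":0,"turn":0,"hand":0.35},{"x":0,"y":0,"z":0,"turn":0,"hand":0.35},{"x":0,"y":0,"z":-0.2,"turn":0,"hand":0.35},{"x":0,"y":0,"z":-0.4,"turn":0,"hand":0.35},{"x":0,"y":0,"z":-0.4,"turn":0,"hand":0.35},{"x":0,"y":0,"z":-0.4,"turn":0,"hand":0.35},{"x":0,"y":0,"z":-0.4,"turn":0,"hand":0.35},{"x":0,"y":0,"z":-0.4,"turn":0,"hand":0.35},{"x":0,"y":0,"z":-0.4,"turn":0,"hand":0.35},{"x":0,"y":0,"z":-0.4,"turn":0,"hand":0.35},{"x":0,"y":0,"z":0,"turn":0,"hand":0.35}]'
python3 - <<'E'
from h import *
tops("wrist")
go([.471,.3123,.33],0)
E
```

```text
time: 18.27
tcp_pos: [0.4944, -0.2888, 0.0269]
ee_rot: [-3.141, 0.004, 0.001]
force: [-1.0, -0.0, 0.9]
finger_gap: 0.0299
gripper_force: 30.0
time: 19.35
tcp_pos: [0.4977, -0.2902, 0.3371]
ee_rot: [3.133, -0.005, 0.02]
force: [0.0, 0.3, 1.3]
finger_gap: 0.0563
gripper_force: 0.0
top [259. 128.] 304 [ 0.5507 -0.2976  0.053 ] ((550.822998046875, -297.5677185058594), 15.312545776367188)
top [253. 164.] 279 [ 0.4944 -0.2881  0.053 ] ((494.065185546875, -288.0211181640625), 15.291462898254395)
tcp [ 0.4968 -0.2897  0.3331] yaw -0.0027 tilt -1.0 t 19.4
 units [-2.740e-01 -6.019e+00 -4.000e-03] turn -0.0013
```

White stands at (0.494,-0.288), within 2.5 mm of its pocket centre. Yellow next.

```bash
python3 -m crank '[{"x":-0.016,"y":-0.2,"z":0,"turn":0,"hand":0.35},{"x":-0.016,"y":-0.36,"z":0,"turn":0,"hand":0.35},{"x":-0.016,"y":-0.36,"z":0,"turn":0,"hand":0.35},{"x":-0.016,"y":-0.36,"z":0,"turn":0,"hand":0.35},{"x":-0.016,"y":-0.36,"z":0,"turn":0,"hand":0.35},{"x":-0.016,"y":-0.36,"z":0,"turn":0,"hand":0.35},{"x":-0.016,"y":-0.36,"z":0,"turn":0,"hand":0.35},{"x":-0.016,"y":-0.36,"z":0,"turn":0,"hand":0.35},{"x":-0.016,"y":-0.36,"z":0,"turn":0,"hand":0.35},{"x":-0.016,"y":-0.36,"z":0,"turn":0,"hand":0.35},{"x":-0.016,"y":-0.36,"z":0,"turn":0,"hand":0.35},{"x":-0.016,"y":-0.36,"z":0,"turn":0,"hand":0.35},{"x":-0.016,"y":-0.36,"z":0,"turn":0,"hand":0.35},{"x":-0.016,"y":-0.36,"z":0,"turn":0,"hand":0.35},{"x":-0.016,"y":-0.36,"z":0,"turn":0,"hand":0.35},{"x":-0.016,"y":-0.36,"z":0,"turn":0,"hand":0.35},{"x":-0.016,"y":-0.36,"z":0,"turn":0,"hand":0.35},{"x":0,"y":-0.06,"z":0,"turn":0,"hand":0.35}]'; python3 -m crank '[{"x":0,"y":0,"z":0.3,"turn":0,"hand":0.35},{"x":0,"y":0,"z":0.35,"turn":0,"hand":0.35},{"x":0,"y":0,"z":0.35,"turn":0,"hand":0.35},{"x":0,"y":0,"z":0.35,"turn":0,"hand":0.35},{"x":0,"y":0,"z":0.35,"turn":0,"hand":0.35},{"x":0,"y":0,"z":0.3,"turn":0,"hand":0.35},{"x":0,"y":0,"z":0,"turn":0,"hand":0.35},{"x":0,"y":0,"z":0,"turn":0,"hand":0.35},{"x":0,"y":0,"z":0,"turn":0,"hand":0.35},{"x":0,"y":0,"z":0,"turn":0,"hand":0.35},{"x":0,"y":0,"z":0,"turn":0,"hand":0.35}]'
python3 - <<'E'
from h import *
tops("scene",.2,.36)
go([.471,.3123,.028],0)
E
```

```text
time: 20.9
tcp_pos: [0.4657, 0.3198, 0.3262]
ee_rot: [-3.138, -0.01, 0.005]
force: [-0.5, 0.2, 0.0]
finger_gap: 0.0566
gripper_force: 0.0
time: 21.82
tcp_pos: [0.4704, 0.314, 0.1297]
ee_rot: [-3.14, 0.005, -0.005]
force: [-0.4, -0.6, -0.1]
finger_gap: 0.0567
gripper_force: 0.0
top [182. 223.] 84 [0.5264 0.3139 0.0514] ((529.4688110351562, 311.5889587402344), 16.46640968322754)
top [201. 230.] 85 [0.4689 0.3144 0.0515] ((470.0851135253906, 312.4132385253906), 15.582328796386719)
tcp [0.4702 0.3138 0.1293] yaw -0.003 tilt -1.0 t 21.8667
 units [0.005 0.016 1.013] turn -0.0014
```

```bash
python3 -m crank '[{"x":0,"y":0.015,"z":0.25,"turn":0,"hand":0.35},{"x":0,"y":0,"z":0.25,"turn":0,"hand":0.35},{"x":0,"y":0,"z":0.25,"turn":0,"hand":0.35},{"x":0,"y":0,"z":0.25,"turn":0,"hand":0.35},{"x":0,"y":0,"z":0,"turn":0,"hand":0.35},{"x":0,"y":0,"z":0,"turn":0,"hand":0.35},{"x":0,"y":0,"z":0,"turn":0,"hand":1},{"x":0,"y":0,"z":0,"turn":0,"hand":1},{"x":0,"y":0,"z":0,"turn":0,"hand":1},{"x":0,"y":0,"z":0,"turn":0,"hand":1},{"x":0,"y":0,"z":0,"turn":0,"hand":1},{"x":0,"y":0,"z":0,"turn":0,"hand":1}]'; python3 -m crank '[{"x":0,"y":0,"z":-0.2,"turn":0,"hand":1},{"x":0,"y":0,"z":-0.35,"turn":0,"hand":1},{"x":0,"y":0,"z":-0.35,"turn":0,"hand":1},{"x":0,"y":0,"z":-0.35,"turn":0,"hand":1},{"x":0,"y":0,"z":-0.35,"turn":0,"hand":1},{"x":0,"y":0,"z":-0.35,"turn":0,"hand":1},{"x":0,"y":0,"z":-0.35,"turn":0,"hand":1},{"x":0,"y":0,"z":-0.35,"turn":0,"hand":1},{"x":0,"y":0,"z":-0.35,"turn":0,"hand":1},{"x":0,"y":0,"z":0,"turn":0,"hand":1}]'
python3 - <<'E'
from h import *
go([.4408,-.28,.33],0)
E
```

```text
time: 22.87
tcp_pos: [0.4697, 0.3118, 0.0283]
ee_rot: [-3.141, 0.005, -0.002]
force: [0.4, -1.0, 4.7]
finger_gap: 0.0304
gripper_force: 30.0
time: 23.7
tcp_pos: [0.471, 0.3139, 0.3347]
ee_rot: [-3.136, 0.004, -0.015]
force: [1.8, 1.1, -1.0]
finger_gap: 0.0301
gripper_force: 30.0
tcp [0.471  0.3139 0.3347] yaw -0.0028 tilt -0.9999 t 23.7
 units [-0.286  5.94   0.013] turn -0.0013
```

```bash
python3 -m crank '[{"x":-0.016,"y":0.2,"z":0,"turn":0,"hand":1},{"x":-0.016,"y":0.36,"z":0,"turn":0,"hand":1},{"x":-0.016,"y":0.36,"z":0,"turn":0,"hand":1},{"x":-0.016,"y":0.36,"z":0,"turn":0,"hand":1},{"x":-0.016,"y":0.36,"z":0,"turn":0,"hand":1},{"x":-0.016,"y":0.36,"z":0,"turn":0,"hand":1},{"x":-0.016,"y":0.36,"z":0,"turn":0,"hand":1},{"x":-0.016,"y":0.36,"z":0,"turn":0,"hand":1},{"x":-0.016,"y":0.36,"z":0,"turn":0,"hand":1},{"x":-0.016,"y":0.36,"z":0,"turn":0,"hand":1},{"x":-0.016,"y":0.36,"z":0,"turn":0,"hand":1},{"x":-0.016,"y":0.36,"z":0,"turn":0,"hand":1},{"x":-0.016,"y":0.36,"z":0,"turn":0,"hand":1},{"x":-0.016,"y":0.36,"z":0,"turn":0,"hand":1},{"x":-0.016,"y":0.36,"z":0,"turn":0,"hand":1},{"x":-0.016,"y":0.36,"z":0,"turn":0,"hand":1},{"x":-0.016,"y":0.32,"z":0,"turn":0,"hand":1},{"x":0,"y":0,"z":0,"turn":0,"hand":1}]'; python3 -m crank '[{"x":0,"y":0,"z":0.2,"turn":0,"hand":1},{"x":0,"y":0,"z":0.4,"turn":0,"hand":1},{"x":0,"y":0,"z":0.4,"turn":0,"hand":1},{"x":0,"y":0,"z":0.4,"turn":0,"hand":1},{"x":0,"y":0,"z":0.4,"turn":0,"hand":1},{"x":0,"y":0,"z":0.4,"turn":0,"hand":1},{"x":0,"y":0,"z":0.2,"turn":0,"hand":1},{"x":0,"y":0,"z":0,"turn":0,"hand":1},{"x":0,"y":0,"z":0,"turn":0,"hand":1},{"x":0,"y":0,"z":0,"turn":0,"hand":1},{"x":0,"y":0,"z":0,"turn":0,"hand":1},{"x":0,"y":0,"z":0,"turn":0,"hand":1}]'
python3 - <<'E'
from h import *
go([.4412,-.28,.028],0)
E
```

```text
time: 25.2
tcp_pos: [0.4375, -0.2881, 0.326]
ee_rot: [3.14, -0.021, -0.004]
force: [-1.2, 0.2, -0.8]
finger_gap: 0.0303
gripper_force: 30.0
time: 26.2
tcp_pos: [0.4417, -0.2811, 0.0897]
ee_rot: [3.139, -0.005, 0.005]
force: [0.2, 0.1, -0.7]
finger_gap: 0.0301
gripper_force: 30.0
tcp [ 0.4417 -0.2811  0.0897] yaw -0.0029 tilt -1.0 t 26.2
 units [-0.007 -0.013  0.617] turn -0.0014
```

```bash
python3 -m crank '[{"x":0.01,"y":-0.01,"z":0.12,"turn":0,"hand":1},{"x":0,"y":0,"z":0.12,"turn":0,"hand":1},{"x":0,"y":0,"z":0.12,"turn":0,"hand":1},{"x":0,"y":0,"z":0.12,"turn":0,"hand":1},{"x":0,"y":0,"z":0.12,"turn":0,"hand":1},{"x":0,"y":0,"z":0,"turn":0,"hand":1},{"x":0,"y":0,"z":0,"turn":0,"hand":1},{"x":0,"y":0,"z":0,"turn":0,"hand":1},{"x":0,"y":0,"z":0,"turn":0,"hand":1}]'; python3 -m crank '[{"x":0,"y":0,"z":0,"turn":0,"hand":0.35},{"x":0,"y":0,"z":0,"turn":0,"hand":0.35},{"x":0,"y":0,"z":0,"turn":0,"hand":0.35},{"x":0,"y":0,"z":0,"turn":0,"hand":0.35},{"x":0,"y":0,"z":-0.2,"turn":0,"hand":0.35},{"x":0,"y":0,"z":-0.4,"turn":0,"hand":0.35},{"x":0,"y":0,"z":-0.4,"turn":0,"hand":0.35},{"x":0,"y":0,"z":-0.4,"turn":0,"hand":0.35},{"x":0,"y":0,"z":-0.4,"turn":0,"hand":0.35},{"x":0,"y":0,"z":-0.4,"turn":0,"hand":0.35},{"x":0,"y":0,"z":-0.4,"turn":0,"hand":0.35},{"x":0,"y":0,"z":-0.4,"turn":0,"hand":0.35},{"x":0,"y":0,"z":0,"turn":0,"hand":0.35}]'
python3 - <<'E'
from h import *
tops("wrist")
go([.5271,.3127,.33],0)
E
```

```text
time: 26.95
tcp_pos: [0.4411, -0.2792, 0.0271]
ee_rot: [-3.141, 0.004, 0.001]
force: [-0.5, 0.3, -0.6]
finger_gap: 0.0302
gripper_force: 30.0
time: 28.03
tcp_pos: [0.4443, -0.2807, 0.3367]
ee_rot: [3.133, -0.004, 0.019]
force: [0.5, -0.2, 0.5]
finger_gap: 0.0565
gripper_force: 0.0
top [265.  93.] 332 [ 0.5493 -0.2976  0.0531] ((549.3529052734375, -297.60699462890625), 15.240767478942871)
top [259. 130.] 296 [ 0.4944 -0.2882  0.053 ] ((494.3731384277344, -288.2115783691406), 15.303770065307617)
top [253. 163.] 284 [ 0.4423 -0.2786  0.053 ] ((442.0120849609375, -278.4972229003906), 15.343937873840332)
tcp [ 0.4433 -0.2802  0.3327] yaw -0.0027 tilt -1.0 t 28.0833
 units [ 0.821 -5.931  0.   ] turn -0.0013
```

```bash
python3 -m crank '[{"x":0.03,"y":-0.2,"z":0,"turn":0,"hand":0.35},{"x":0.049,"y":-0.36,"z":0,"turn":0,"hand":0.35},{"x":0.049,"y":-0.36,"z":0,"turn":0,"hand":0.35},{"x":0.049,"y":-0.36,"z":0,"turn":0,"hand":0.35},{"x":0.049,"y":-0.36,"z":0,"turn":0,"hand":0.35},{"x":0.049,"y":-0.36,"z":0,"turn":0,"hand":0.35},{"x":0.049,"y":-0.36,"z":0,"turn":0,"hand":0.35},{"x":0.049,"y":-0.36,"z":0,"turn":0,"hand":0.35},{"x":0.049,"y":-0.36,"z":0,"turn":0,"hand":0.35},{"x":0.049,"y":-0.36,"z":0,"turn":0,"hand":0.35},{"x":0.049,"y":-0.36,"z":0,"turn":0,"hand":0.35},{"x":0.049,"y":-0.36,"z":0,"turn":0,"hand":0.35},{"x":0.049,"y":-0.36,"z":0,"turn":0,"hand":0.35},{"x":0.049,"y":-0.36,"z":0,"turn":0,"hand":0.35},{"x":0.049,"y":-0.36,"z":0,"turn":0,"hand":0.35},{"x":0.049,"y":-0.36,"z":0,"turn":0,"hand":0.35},{"x":0.049,"y":-0.33,"z":0,"turn":0,"hand":0.35},{"x":0,"y":0,"z":0,"turn":0,"hand":0.35}]'; python3 -m crank '[{"x":0,"y":0,"z":0.3,"turn":0,"hand":0.35},{"x":0,"y":0,"z":0.35,"turn":0,"hand":0.35},{"x":0,"y":0,"z":0.35,"turn":0,"hand":0.35},{"x":0,"y":0,"z":0.35,"turn":0,"hand":0.35},{"x":0,"y":0,"z":0.35,"turn":0,"hand":0.35},{"x":0,"y":0,"z":0.3,"turn":0,"hand":0.35},{"x":0,"y":0,"z":0,"turn":0,"hand":0.35},{"x":0,"y":0,"z":0,"turn":0,"hand":0.35},{"x":0,"y":0,"z":0,"turn":0,"hand":0.35},{"x":0,"y":0,"z":0,"turn":0,"hand":0.35},{"x":0,"y":0,"z":0,"turn":0,"hand":0.35}]'
python3 - <<'E'
from h import *
tops("scene",.2,.36)
go([.5271,.3127,.028],0)
E
```

```text
time: 29.58
tcp_pos: [0.5212, 0.3213, 0.325]
ee_rot: [-3.137, -0.012, 0.008]
force: [-0.8, 0.1, 0.4]
finger_gap: 0.0566
gripper_force: 0.0
time: 30.5
tcp_pos: [0.5255, 0.3144, 0.1298]
ee_rot: [-3.14, 0.005, -0.005]
force: [-0.2, 0.2, 0.3]
finger_gap: 0.0564
gripper_force: 0.0
top [182. 223.] 85 [0.5264 0.3142 0.0514] ((527.4588012695312, 313.3942565917969), 15.648974418640137)
tcp [0.5254 0.3142 0.1295] yaw -0.0029 tilt -1.0 t 30.55
 units [0.015 0.016 1.015] turn -0.0014
```

```bash
python3 -m crank '[{"x":0.015,"y":0.015,"z":0.25,"turn":0,"hand":0.35},{"x":0,"y":0,"z":0.25,"turn":0,"hand":0.35},{"x":0,"y":0,"z":0.25,"turn":0,"hand":0.35},{"x":0,"y":0,"z":0.25,"turn":0,"hand":0.35},{"x":0,"y":0,"z":0,"turn":0,"hand":0.35},{"x":0,"y":0,"z":0,"turn":0,"hand":0.35},{"x":0,"y":0,"z":0,"turn":0,"hand":1},{"x":0,"y":0,"z":0,"turn":0,"hand":1},{"x":0,"y":0,"z":0,"turn":0,"hand":1},{"x":0,"y":0,"z":0,"turn":0,"hand":1},{"x":0,"y":0,"z":0,"turn":0,"hand":1},{"x":0,"y":0,"z":0,"turn":0,"hand":1}]'; python3 -m crank '[{"x":0,"y":0,"z":-0.2,"turn":0,"hand":1},{"x":0,"y":0,"z":-0.35,"turn":0,"hand":1},{"x":0,"y":0,"z":-0.35,"turn":0,"hand":1},{"x":0,"y":0,"z":-0.35,"turn":0,"hand":1},{"x":0,"y":0,"z":-0.35,"turn":0,"hand":1},{"x":0,"y":0,"z":-0.35,"turn":0,"hand":1},{"x":0,"y":0,"z":-0.35,"turn":0,"hand":1},{"x":0,"y":0,"z":-0.35,"turn":0,"hand":1},{"x":0,"y":0,"z":-0.35,"turn":0,"hand":1},{"x":0,"y":0,"z":0,"turn":0,"hand":1}]'
python3 - <<'E'
from h import *
go([.3855,-.2705,.33],0)
E
```

```text
time: 31.55
tcp_pos: [0.5263, 0.3121, 0.0283]
ee_rot: [-3.141, 0.005, -0.002]
force: [-0.7, -0.7, 3.2]
finger_gap: 0.0299
gripper_force: 30.0
time: 32.38
tcp_pos: [0.5276, 0.3142, 0.3352]
ee_rot: [-3.136, 0.004, -0.015]
force: [-0.6, 0.6, -0.2]
finger_gap: 0.0296
gripper_force: 30.0
tcp [0.5276 0.3142 0.3352] yaw -0.0029 tilt -0.9999 t 32.3833
 units [-1.404e+00  5.851e+00  5.000e-03] turn -0.0014
```

```bash
python3 -m crank '[{"x":-0.045,"y":0.2,"z":0,"turn":0,"hand":1},{"x":-0.045,"y":0.36,"z":0,"turn":0,"hand":1},{"x":-0.045,"y":0.36,"z":0,"turn":0,"hand":1},{"x":-0.045,"y":0.36,"z":0,"turn":0,"hand":1},{"x":-0.045,"y":0.36,"z":0,"turn":0,"hand":1},{"x":-0.045,"y":0.36,"z":0,"turn":0,"hand":1},{"x":-0.045,"y":0.36,"z":0,"turn":0,"hand":1},{"x":-0.045,"y":0.36,"z":0,"turn":0,"hand":1},{"x":-0.045,"y":0.36,"z":0,"turn":0,"hand":1},{"x":-0.045,"y":0.36,"z":0,"turn":0,"hand":1},{"x":-0.045,"y":0.36,"z":0,"turn":0,"hand":1},{"x":-0.045,"y":0.36,"z":0,"turn":0,"hand":1},{"x":-0.045,"y":0.36,"z":0,"turn":0,"hand":1},{"x":-0.207,"y":0.33,"z":0,"turn":0,"hand":1},{"x":-0.207,"y":0.33,"z":0,"turn":0,"hand":1},{"x":-0.207,"y":0.33,"z":0,"turn":0,"hand":1},{"x":-0.207,"y":0.33,"z":0,"turn":0,"hand":1},{"x":0,"y":0,"z":0,"turn":0,"hand":1},{"x":0,"y":0,"z":0,"turn":0,"hand":1}]'; python3 -m crank '[{"x":0,"y":0,"z":0.2,"turn":0,"hand":1},{"x":0,"y":0,"z":0.4,"turn":0,"hand":1},{"x":0,"y":0,"z":0.4,"turn":0,"hand":1},{"x":0,"y":0,"z":0.4,"turn":0,"hand":1},{"x":0,"y":0,"z":0.4,"turn":0,"hand":1},{"x":0,"y":0,"z":0.4,"turn":0,"hand":1},{"x":0,"y":0,"z":0.2,"turn":0,"hand":1},{"x":0,"y":0,"z":0,"turn":0,"hand":1},{"x":0,"y":0,"z":0,"turn":0,"hand":1},{"x":0,"y":0,"z":0,"turn":0,"hand":1},{"x":0,"y":0,"z":0,"turn":0,"hand":1},{"x":0,"y":0,"z":0,"turn":0,"hand":1}]'
python3 - <<'E'
from h import *
go([.3855,-.2705,.028],0)
E
```

```text
time: 33.97
tcp_pos: [0.3813, -0.2736, 0.3271]
ee_rot: [-3.141, 0.013, 0.001]
force: [0.1, 0.2, -1.4]
finger_gap: 0.0301
gripper_force: 30.0
time: 34.97
tcp_pos: [0.3844, -0.2724, 0.0896]
ee_rot: [3.139, -0.004, 0.005]
force: [-0.7, -0.1, -0.3]
finger_gap: 0.0296
gripper_force: 30.0
tcp [ 0.3844 -0.2724  0.0896] yaw -0.0026 tilt -1.0 t 34.9667
 units [ 0.009 -0.021  0.616] turn -0.0012
```

```bash
python3 -m crank '[{"x":0.015,"y":-0.02,"z":0.12,"turn":0,"hand":1},{"x":0,"y":0,"z":0.12,"turn":0,"hand":1},{"x":0,"y":0,"z":0.12,"turn":0,"hand":1},{"x":0,"y":0,"z":0.12,"turn":0,"hand":1},{"x":0,"y":0,"z":0.12,"turn":0,"hand":1},{"x":0,"y":0,"z":0,"turn":0,"hand":1},{"x":0,"y":0,"z":0,"turn":0,"hand":1},{"x":0,"y":0,"z":0,"turn":0,"hand":1},{"x":0,"y":0,"z":0,"turn":0,"hand":1}]'; python3 -m crank '[{"x":0,"y":0,"z":0,"turn":0,"hand":0.35},{"x":0,"y":0,"z":0,"turn":0,"hand":0.35},{"x":0,"y":0,"z":0,"turn":0,"hand":0.35},{"x":0,"y":0,"z":0,"turn":0,"hand":0.35},{"x":0,"y":0,"z":-0.2,"turn":0,"hand":0.35},{"x":0,"y":0,"z":-0.4,"turn":0,"hand":0.35},{"x":0,"y":0,"z":-0.4,"turn":0,"hand":0.35},{"x":0,"y":0,"z":-0.4,"turn":0,"hand":0.35},{"x":0,"y":0,"z":-0.4,"turn":0,"hand":0.35},{"x":0,"y":0,"z":-0.4,"turn":0,"hand":0.35},{"x":0,"y":0,"z":-0.4,"turn":0,"hand":0.35},{"x":0,"y":0,"z":-0.4,"turn":0,"hand":0.35},{"x":0,"y":0,"z":0,"turn":0,"hand":0.35},{"x":0,"y":0,"z":0,"turn":0,"hand":0.35},{"x":0,"y":0,"z":0,"turn":0,"hand":0.35},{"x":0,"y":0,"z":0,"turn":0,"hand":0.35}]'
python3 - <<'E'
from h import *
cv2.imwrite("pics/end.png",tops("wrist"))
im,_=r.grab_frame("side");cv2.imwrite("pics/endside.png",cv2.resize(im[220:300,210:350],None,fx=5,fy=5,interpolation=cv2.INTER_CUBIC))
E
```

```text
time: 35.72
tcp_pos: [0.3849, -0.2701, 0.0284]
ee_rot: [3.141, -0.005, 0.002]
force: [-0.2, 0.1, 0.1]
finger_gap: 0.0297
gripper_force: 30.0
time: 37.05
tcp_pos: [0.3838, -0.2692, 0.3259]
ee_rot: [-3.14, 0.004, 0.004]
force: [0.4, 0.4, 0.5]
finger_gap: 0.0565
gripper_force: 0.0
top [276.  44.] 399 [ 0.55   -0.2978  0.0529] ((550.0101318359375, -297.8249816894531), 15.5335693359375)
top [269.  86.] 364 [ 0.4931 -0.2883  0.0532] ((492.8790588378906, -288.23828125), 15.259642601013184)
top [262. 122.] 326 [ 0.442  -0.2787  0.0529] ((441.972412109375, -278.59759521484375), 15.277714729309082)
top [256. 159.] 293 [ 0.3864 -0.2692  0.0531] ((385.9773864746094, -269.2896728515625), 15.264596939086914)
```

View pics/endside.png

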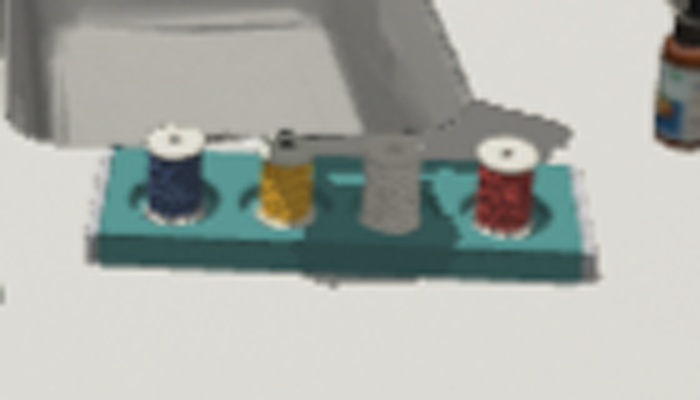

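From near to far, the crop shows blue (175,175), yellow (285,185), white (390,185) and red (505,185). All four stand upright in their pockets, within about 4 mm of the centres.

```bash
python3 -c "
from cell import r
print(r.sign_off())"
```

```text
the job is handed in; nothing more can be done
None
```

All four reels stand upright and released in the teal rack in reverse order (near to far: blue, yellow, white, red), within about 4 mm of their pocket centres by camera, and the job was handed in at about 37 s (the sign-off gave no verdict).

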